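Fit out a swing-out rotor with balanced pairs of inserts

ROBOT

A 6-joint arm with a two-finger parallel gripper is mounted at the origin on a cart in front of the work surface, level with it; the furniture and walls round the work are solid. World frame = base frame: x ahead of the robot, y to its left, z up, the work surface at z = 0. Lengths are in m, angles in degrees, forces in N, time in s.
With the tool pointing down it reaches from about 0.4 to 0.825 m from the base axis. Payload 7 kg.
Tool frame: the origin (TCP) lies midway between the tips of the shut fingers; the grasp point (between the pads) lies 19 mm behind it; z points along the fingers, y is the line along which they close (so a half turn about z gives the same grasp; the last joint's range is limited). The gripper opens to 88 mm and grips with 3 to 60 N. Pads are 19 mm wide; open, the fingers measure 130 mm over their backs; the gripper's body (78 mm by 193 mm) begins 47 mm behind the grasp point.
Start: joints at [-50.013, 20.546, 0.682, 0, -70.136, -16.507], TCP at [0.269, -0.619, 0.227] pointing down, gripper open.
Joint ranges: [-176.03, 176.03], [-82.01, 121.73], [-58.28, 71.71], [-173.87, 95.51], [-174.79, -0.11], [-173.66, 173.66]. Speed limits (degrees/s): [136.94, 136.94, 172.46, 180, 180, 180].

INTERFACE

Orientations are given as [roll, pitch, yaw] about the fixed x, y, z axes, in that order (R = Rz(yaw) Ry(pitch) Rx(roll)).
In Python, from plant import ctrl gives the robot as it stands.
- The arm moves only by the tool arm_command, never from a script. Its argument "steps" is a list of rows, each an object with "translation": the shift along the tool's x, y, z in mm, a list of three; "rotation": the turn, a rotation vector about the tool's x, y, z in units of 5 degrees (1.0 is 5 degrees), a list of three; "claw": the finger opening in mm, from 0 to 87.6. In form: [{"translation": [x, y, z], "rotation": [rx, ry, rz], "claw": claw}, ...]. A call has 1 to 5 rows; each row is the pose to reach, as a shift and turn from the pose commanded when the call began, along the tool's axes at that moment; what a row does not reach only later rows make up. A row lasts 1/10 s, in which the tool goes at most 50 mm and 8.59 degrees, less where a joint would pass 70% of its speed; a pose out of reach is approached as far as the arm can. A call with a gripper value outside its range is refused whole. The fingers move at their own pace and stop on an object; the grip force is fixed at half the most. Time passes only in rows, so rows that repeat a pose let the fingers close. It gives the time, the measured TCP pose, the force, the opening and the grip force at its end, in the units of the state.
- ctrl.get_obs(): the state, without advancing time (a new reading comes with each control period).
- ctrl.snapshot(name): name is "scene" or "top" or "wrist"; returns (picture, depth): 480x640x3 uint8, red, green, blue; 480x640 float32, m along the optical axis (not along the pixel's ray), 0 where there is no reading.
- ctrl.calibration(name): a dict with "vertical_fov" (degrees; the focal length in pixels is half the picture's height over the tangent of half this angle, whatever the lens; pixels are square), "cx", "cy" (the principal point, pixels), "rvec" (rotation vector, rad) and "tvec" (3), from world to camera coordinates, as OpenCV has them; the wrist camera has in their place "hand_eye" (4x4, takes a point from camera to tool coordinates, whose origin is the TCP and whose axes are the flange's). Camera axes: x right, y down, z forward; pixel columns grow to the right and rows downward; lengths in m; the calibration is good to about 2 mm. A picture is of the moment at which its call begins: read the wrist's pose just before it. calibration takes no time and is no camera call.
- ctrl.close_job(): hands the job in; it is judged then, once.
The state is a dict: "clock": time; "joint_pos": joint angles; "qvel": joint speeds; "tau": joint torques, N m; "tool_pos": TCP position; "orientation": TCP orientation; "force": force on the tool from outside, world axes, zero at the start; "moment": the same for the moment, N m; "opening": finger opening in m; "gripper_force": force on a finger pad.
Only numpy, scipy, OpenCV 4.12 (cv2) and the standard library are available. Lean on these libraries where they do the work, as an engineer would, in place of code of your own. Each camera call takes 0.05 s, during which the arm holds its last target. There are 200 camera calls.

TASK

Fit out the centrifuge rotor for a balanced run: put one tube insert into each of its four swing buckets so that opposite buckets carry the same kind, the two single-bore inserts facing each other and the two four-bore inserts facing each other. The seven-bore insert has no partner, so leave it standing where it is. Lower each insert upright right to the bottom of its bucket without dropping it or knocking any over, and let go.

Things in the scene. Friction and masses are not known exactly. Their poses are not given: they have to be found in the camera images.
- insert_single_a: off-white plastic insert, a round block 56 mm wide, 96 mm high, foot tapered (43 mm at the underside, full width from 10 mm up), about 0.12 kg, with one large 30 mm bore in its top. Origin: centre of the underside, z up. Grip across the outside near the top; treat as solid; yaw is of no matter.
- insert_single_b: A second, equal insert: off-white plastic insert, a round block 56 mm wide, 96 mm high, foot tapered (43 mm at the underside, full width from 10 mm up), about 0.12 kg, with one large 30 mm bore in its top. Origin: centre of the underside, z up. Grip across the outside near the top; treat as solid; yaw is of no matter.
- insert_four_a: off-white plastic insert, a round block 56 mm wide, 96 mm high, foot tapered (43 mm at the underside, full width from 10 mm up), about 0.12 kg, with four 17 mm bores in its top. Origin: centre of the underside, z up. Grip across the outside near the top; treat as solid; yaw is of no matter.
- insert_four_b: A second, equal insert: off-white plastic insert, a round block 56 mm wide, 96 mm high, foot tapered (43 mm at the underside, full width from 10 mm up), about 0.12 kg, with four 17 mm bores in its top. Origin: centre of the underside, z up. Grip across the outside near the top; treat as solid; yaw is of no matter.
- insert_seven: The odd insert, the only one of its kind: off-white plastic insert, a round block 56 mm wide, 96 mm high, foot tapered (43 mm at the underside, full width from 10 mm up), about 0.12 kg, with seven small 11 mm bores (one in the middle, six round it) in its top. Origin: centre of the underside, z up. Grip across the outside near the top; treat as solid; yaw is of no matter.
- bucket_1_floor (a point): Swing bucket 1 of the rotor, across the hub from bucket 3: aluminium cup, 63 mm bore, 69 mm outside, on trunnion pins, free to swing up to 0.25 rad. The point is the centre of its inner floor, 22 mm above the worktop; its rim is 66 mm above the point, so a seated insert stands 30 mm proud. z up, x outward from the hub.
- bucket_2_floor (a point): Swing bucket 2 of the rotor, across the hub from bucket 4: aluminium cup, 63 mm bore, 69 mm outside, on trunnion pins, free to swing up to 0.25 rad. The point is the centre of its inner floor, 22 mm above the worktop; its rim is 66 mm above the point, so a seated insert stands 30 mm proud. z up, x outward from the hub.
- bucket_3_floor (a point): Swing bucket 3 of the rotor, across the hub from bucket 1: aluminium cup, 63 mm bore, 69 mm outside, on trunnion pins, free to swing up to 0.25 rad. The point is the centre of its inner floor, 22 mm above the worktop; its rim is 66 mm above the point, so a seated insert stands 30 mm proud. z up, x outward from the hub.
- bucket_4_floor (a point): Swing bucket 4 of the rotor, across the hub from bucket 2: aluminium cup, 63 mm bore, 69 mm outside, on trunnion pins, free to swing up to 0.25 rad. The point is the centre of its inner floor, 22 mm above the worktop; its rim is 66 mm above the point, so a seated insert stands 30 mm proud. z up, x outward from the hub.
- rotor_hub (a point): Top of the hub nut, 102 mm above the worktop, of the grey four-armed rotor on a low stand. The buckets hang 85 mm from this axis, 90 degrees apart; arms reach 84 mm above the worktop. The rotor turns about its upright axis if a bucket is pushed sideways with over about 1.5 N.
Mind the look-alikes: they are no part of the job. Leave any brown or yellow look-alike of the insert_four_a alone.

How it is judged:
By the outcome, as a careful person would: the job done as asked, in the order asked, and still so for the second after the job is handed in, with the robot touching nothing.
It also fails if it takes over 99 s, if anything falls off the work surface, if the arm or the gripper's body presses on something with over 40 N, if the wrist force passes 120 N, or if a joint passes its speed limit or range.

## Working session

There is one attempt and no reset: what is moved stays moved. The work goes in short steps, Python scripts to look and compute and a tool call to move; the robot and the scene stay as the last step left them, time stands still between calls to the robot, and variables do not carry over. Pictures are saved under pics/ and viewed, at most 14 in all, crops included, and the job is handed in when it is done.

Besides the shell and the picture viewer there is one more tool, called after "Request:" as name(argument=value, ...) on one line, values as JSON. arm_command: Moves the arm, as the interface text tells. Its arguments: {"type":"object","properties":{"steps":{"type":"array"}},"required":["steps"]}

```bash
mkdir -p pics; cat > h.py <<'E'
import numpy as np,cv2
from plant import ctrl
from scipy.spatial.transform import Rotation as R
def cam(n,obs=None):
    c=ctrl.calibration(n); f=240/np.tan(np.radians(c['vertical_fov'])/2)
    K=np.array([[f,0,c['cx']],[0,f,c['cy']],[0,0,1]])
    if 'rvec' in c:
        r=cv2.Rodrigues(np.array(c['rvec'],float))[0]; t=np.array(c['tvec'],float).ravel()
        return K,r.T,-r.T@t
    o=obs or ctrl.get_obs(); H=np.array(c['hand_eye']); T=np.eye(4)
    T[:3,:3]=R.from_euler('xyz',o['orientation'],degrees=True).as_matrix(); T[:3,3]=o['tool_pos']
    M=T@H; return K,M[:3,:3],M[:3,3]
def ray(C,uv,z):
    K,r,p=C; d=r@np.linalg.inv(K)@np.array([uv[0],uv[1],1.]); return p+d*(z-p[2])/d[2]
def pts(C,D):
    K,r,p=C; v,u=np.mgrid[:480,:640]; 
    c=np.stack([(u-K[0,2])/K[0,0]*D,(v-K[1,2])/K[1,1]*D,D],-1); return c@r.T+p
def save(n,im): cv2.imwrite(f'pics/{n}.png',im[:,:,::-1])
E
python3 - <<'E'
from h import *
print(ctrl.get_obs())
for n in('top','scene'):
    im,D=ctrl.snapshot(n); save(n+'0',im); np.savez(n+'0',im=im,D=D); print(n,ctrl.calibration(n))
print(ctrl.calibration('wrist'))
E
```

```text
{'clock': 0.0, 'joint_pos': array([-5.00123123e+01,  2.05899307e+01,  6.34784243e-01, -2.00393475e-02,
       -7.01337206e+01, -1.65069454e+01]), 'qvel': array([-0.04472238,  0.00341299, -0.02103864,  0.04566897,  0.01401435,
        0.0610314 ]), 'tau': array([ 6.29128613e-05, -5.82717025e+01,  2.93048269e+01,  6.99714661e+00,
        6.68754205e-03, -1.69274049e-04]), 'tool_pos': array([ 0.26874196, -0.61868475,  0.22564758]), 'orientation': array([ 1.79909443e+02, -7.19038559e-03, -1.56526077e+02]), 'force': array([-0.24512572, -0.04285377,  0.17702821]), 'moment': array([0.01916947, 0.01171813, 0.03349496]), 'gripper_force': 0.0, 'opening': 0.08773575089702486}
top {'vertical_fov': 48.28065248865978, 'cx': 324.94075708948714, 'cy': 244.2925784562059, 'rvec': array([ 2.16133433, -2.16538243,  0.1107952 ]), 'tvec': array([0.09492892, 0.55011512, 1.09265252])}
scene {'vertical_fov': 50.809867504603105, 'cx': 326.399496430656, 'cy': 244.85947273138794, 'rvec': array([ 1.00709744, -2.29155936,  1.15227542]), 'tvec': array([0.42341447, 0.24492712, 0.82913926])}
{'vertical_fov': 66.89283799778528, 'cx': 316.4159280679432, 'cy': 241.40115162312918, 'hand_eye': array([[ 4.41582141e-04, -9.54230975e-01, -2.99070310e-01,
         8.07686786e-02],
       [ 9.99999397e-01,  1.20686364e-04,  1.09144638e-03,
         1.87033631e-04],
       [-1.00539824e-03, -2.99070612e-01,  9.54230453e-01,
        -1.59091533e-01],
       [ 0.00000000e+00,  0.00000000e+00,  0.00000000e+00,
         1.00000000e+00]])}
```

View pics/top0.png

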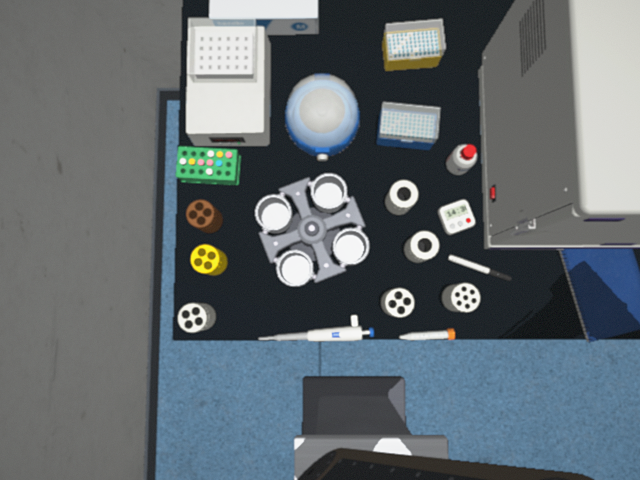

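View pics/scene0.png

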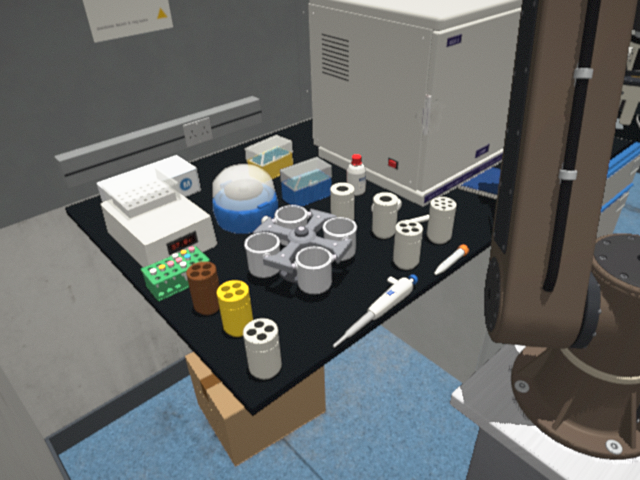

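The top view shows five off-white inserts. The singles are at (402,196) and (422,245). The four-bores are at (196,317) and (398,302). The seven-bore at (462,297) stays put. The brown (203,214) and yellow (207,259) look-alikes are left alone. The rotor hub is at (312,229). Next I measure these and make one enlarged crop.

```bash
python3 - <<'E'
from h import *
d=np.load('top0.npz'); im,D=d['im'],d['D']; C=cam('top'); P=pts(C,D)
print('cam',C[2])
S=dict(sa=(402,196),sb=(422,245),fa=(398,302),fb=(196,317),seven=(462,297),brown=(203,214),yel=(207,259))
for k,(u,v) in S.items():
    m=np.zeros((480,640),bool); m[v-26:v+26,u-26:u+26]=1
    q=P[m&(D>0)]; q=q[(q[:,2]>.085)&(q[:,2]<.11)]
    (c,r)=cv2.minEnclosingCircle(np.float32(q[:,:2])); print(k,np.round(c,4),round(r,4),len(q),np.median(q[:,2]).round(4))
B=dict(A=(329,191),B=(350,246),C=(296,267),D=(273,213))
hs=cv2.cvtColor(im,cv2.COLOR_RGB2HSV)
cs=[]
for k,(u,v) in B.items():
    m=np.zeros((480,640),np.uint8); cv2.circle(m,(u,v),24,1,-1)
    w=((hs[...,2]>215)&(m>0)).astype(np.uint8)
    cn=max(cv2.findContours(w,0,1)[0],key=cv2.contourArea); e=cv2.fitEllipse(cv2.convexHull(cn))
    p=ray(C,e[0],.088); cs.append(p[:2]); print(k,np.round(e[0],1),np.round(e[1],1),np.round(p[:2],4))
h=np.mean(cs,0); print('hub',h, ray(C,(312,229),.102)); 
for c in cs: print(np.linalg.norm(c-h).round(4),np.degrees(np.arctan2(*(c-h)[::-1])).round(1))
for n,z in (('white pipette',(340,333)),('pen',(428,336)),('dome',(322,105)),('tips',(408,125)),('timer',(457,216)),('bottle',(463,157)),('incub',(560,100)),('incubedge',(492,240))):
    print(n,P[z[1],z[0]].round(3))
a=cv2.resize(im[165:335,370:490],None,fx=3.3,fy=3.3,interpolation=3);b=cv2.resize(im[165:335,170:290],None,fx=3.3,fy=3.3,interpolation=3)
save('crop0',np.hstack([a,b])[:600,:800])
E
```

```text
cam [0.42945785 0.08783689 1.14602718]
sa [ 0.6446 -0.0628] 0.0287 461 0.0936
sb [ 0.5418 -0.1014] 0.0283 470 0.0935
fa [ 0.4286 -0.0505] 0.0283 419 0.0933
fb [0.401 0.354] 0.0287 449 0.0936
seven [ 0.4386 -0.1792] 0.0284 523 0.0933
brown [0.6059 0.3436] 0.0284 440 0.0935
yel [0.5151 0.3324] 0.0287 443 0.0936
A [329.  190.8] [32.5 41.7] [0.6522 0.0853]
B [350.3 246.1] [33.6 42.1] [0.5402 0.0432]
C [294.2 267.6] [34. 42.] [0.4977 0.1545]
D [273.1 211.5] [33.5 38.7] [0.6102 0.1972]
hub [0.57508847 0.12004639] [0.57280877 0.11891985 0.102     ]
0.0846 -24.3
0.0843 -114.4
0.0847 156.0
0.0848 65.5
white pipette [0.366 0.063 0.024]
pen [ 0.359 -0.12   0.018]
dome [0.814 0.099 0.133]
tips [ 0.789 -0.077  0.083]
timer [ 0.612 -0.188  0.013]
bottle [ 0.72  -0.185  0.091]
incub [ 0.715 -0.243  0.408]
incubedge [ 0.554 -0.244  0.068]
```

View pics/crop0.png

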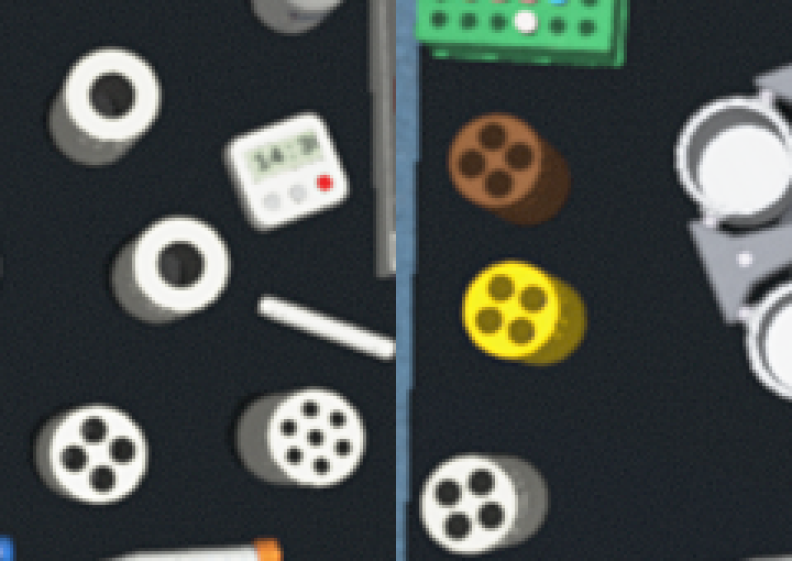

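The crop confirms the kinds: singles are at top and middle left, the four-bore is bottom left with the seven-bore beside it, and the second white four-bore is bottom right. Plan: sa→A and sb→C, fa→B and fb→D. I'm setting out for fa, turning the tool +42° in yaw so it lines up with the rotor.

Request:
arm_command(steps=[{"translation": [-373, 457, 0], "rotation": [0, 0, -8.4], "claw": 80}, {"translation": [-373, 457, 0], "rotation": [0, 0, -8.4], "claw": 80}, {"translation": [-373, 457, 0], "rotation": [0, 0, -8.4], "claw": 80}, {"translation": [-373, 457, 0], "rotation": [0, 0, -8.4], "claw": 80}, {"translation": [-373, 457, 0], "rotation": [0, 0, -8.4], "claw": 80}])

```text
clock: 0.6
tool_pos: [0.3366, -0.3766, 0.2262]
orientation: [180.0, 0.0, -114.2]
force: [1.4, -1.1, 0.1]
opening: 0.0803
gripper_force: 0.0
```

```bash
cat >> h.py <<'E'
P0=dict(sa=(.6446,-.0628),sb=(.5418,-.1014),fa=(.4286,-.0505),fb=(.401,.354),A=(.6522,.0853),B=(.5402,.0432),C=(.4977,.1545),D=(.6102,.1972))
def go(x,y,z,yaw=-114.3):
    o=ctrl.get_obs(); r=R.from_euler('xyz',o['orientation'],degrees=True)
    t=r.inv().apply(np.array([x,y,z])-o['tool_pos'])*1000
    w=(r.inv()*R.from_euler('xyz',[180,0,yaw],degrees=True)).as_rotvec(degrees=True)/5
    print('t',o['clock'],'at',o['tool_pos'].round(4),o['orientation'].round(2),'open',round(o['opening']*1e3,1),'F',o['force'].round(1),'\n move',t.round(1),w.round(2))
E
python3 -c "
from h import *
go(*P0['fa'],.21)"
```

```text
t 0.6 at [ 0.3366 -0.3766  0.2262] [ 1.7997e+02  1.0000e-02 -1.1420e+02] open 80.3 F [ 1.4 -1.1  0.1] 
 move [-335.1   49.8   16.3] [0.01 0.   0.02]
```

Request:
arm_command(steps=[{"translation": [-335, 50, 16], "rotation": [0, 0, 0], "claw": 80}, {"translation": [-335, 50, 16], "rotation": [0, 0, 0], "claw": 80}, {"translation": [-335, 50, 16], "rotation": [0, 0, 0], "claw": 80}, {"translation": [-335, 50, 16], "rotation": [0, 0, 0], "claw": 80}, {"translation": [-335, 50, 16], "rotation": [0, 0, 0], "claw": 80}])

```text
clock: 1.1
tool_pos: [0.4056, -0.1365, 0.2148]
orientation: [-180.0, 0.0, -114.5]
force: [2.5, -0.6, 0.1]
opening: 0.0802
gripper_force: 0.0
```

```bash
python3 -c "
from h import *
go(*P0['fa'],.21)"
```

```text
t 1.1 at [ 0.4056 -0.1365  0.2148] [-1.7998e+02  2.0000e-02 -1.1453e+02] open 80.2 F [ 2.5 -0.6  0.1] 
 move [-87.8  14.8   4.8] [-0.    0.   -0.05]
```

Request:
arm_command(steps=[{"translation": [-88, 15, 5], "rotation": [0, 0, 0], "claw": 80}, {"translation": [-88, 15, 5], "rotation": [0, 0, 0], "claw": 80}, {"translation": [-88, 15, 5], "rotation": [0, 0, 0], "claw": 80}, {"translation": [-88, 15, 5], "rotation": [0, 0, 0], "claw": 80}])

```text
clock: 1.5
tool_pos: [0.4284, -0.0513, 0.2095]
orientation: [180.0, -0.0, -114.4]
force: [-0.2, -1.2, 0.0]
opening: 0.0801
gripper_force: 0.0
```

```bash
cat >> h.py <<'E'
def topof(xy,z0=.085,z1=.11,name=None):
    o=ctrl.get_obs(); im,D=ctrl.snapshot('wrist'); C=cam('wrist',o); P=pts(C,D)
    if name: save(name,im)
    m=(D>0)&(P[...,2]>z0)&(P[...,2]<z1)&(np.hypot(P[...,0]-xy[0],P[...,1]-xy[1])<.045)
    q=np.float32(P[m]); c,r=cv2.minEnclosingCircle(q[:,:2]); print('top',np.round(c,4),round(r,4),len(q),np.median(q[:,2]).round(4)); return c
E
python3 -c "
from h import *
c=topof(P0['fa'],name='w1'); go(*c,.07)"
```

```text
Traceback (most recent call last):
  File "h.py", line 29, in topof
    q=np.float32(P[m]); c,r=cv2.minEnclosingCircle(q[:,:2]); print('top',np.round(c,4),round(r,4),len(q),np.median(q[:,2]).round(4)); return c
                            ~~~~~~~~~~~~~~~~~~~~~~^^^^^^^^^
cv2.error: OpenCV(4.12.0) /io/opencv/modules/imgproc/src/shapedescr.cpp:201: error: (-215:Assertion failed) count >= 0 && (depth == CV_32F || depth == CV_32S) in function 'minEnclosingCircle'
```

View pics/w1.png

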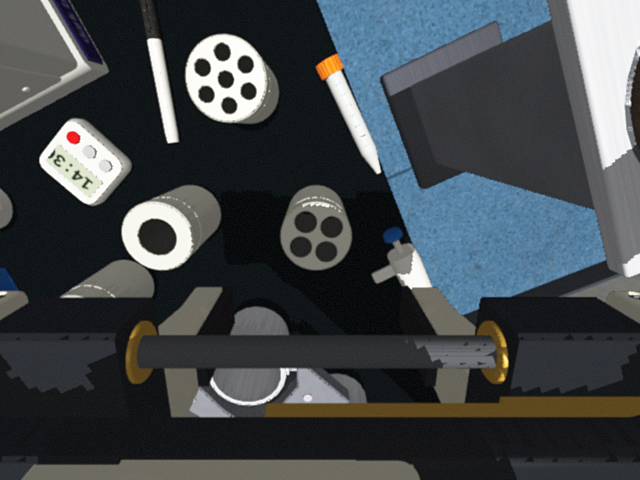

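The wrist view shows the four-bore centred at about (317,237), with the fingertips at (205,290) and (430,290), so the pose is good. I'm checking why the depth filter came up empty.

```bash
python3 -c "
from h import *
o=ctrl.get_obs(); im,D=ctrl.snapshot('wrist'); C=cam('wrist',o); P=pts(C,D)
print(C[2],(D>0).mean()); 
for u,v in [(318,235),(295,240),(318,262),(318,200),(225,45),(110,240)]: print(u,v,D[v,u],P[v,u].round(4), ray(C,(u,v),.096).round(4), im[v,u])
"
```

```text
[ 0.39516362 -0.12575754  0.36867869] 0.9960286458333333
318 235 0.28150183 [ 0.4266 -0.0527  0.0986] [ 0.4269 -0.052   0.096 ] [125 124 117]
295 240 0.32474568 [ 0.4519 -0.0461  0.0584] [ 0.445  -0.0557  0.096 ] [33 33 31]
318 262 0.290346 [ 0.4361 -0.0316  0.0966] [ 0.4362 -0.0314  0.096 ] [128 126 117]
318 200 0.28548983 [ 0.4162 -0.0755  0.0865] [ 0.4154 -0.0772  0.096 ] [114 114 104]
225 45 0.24438919 [ 0.4289 -0.1992  0.0959] [ 0.4289 -0.1991  0.096 ] [169 167 154]
110 240 0.3836299 [ 0.64   -0.1124  0.0019] [ 0.5772 -0.1158  0.096 ] [14 22 23]
```

```bash
sed -i 's/q=np.float32(P\[m\]); c,r=cv2.minEnclosingCircle(q\[:,:2\])/q=P[m]; c,r=cv2.minEnclosingCircle(np.float32(q[:,:2].copy()))/' h.py; python3 -c "
from h import *
c=topof(P0['fa'],.088,.105); go(*c,.07)"
```

```text
top [ 0.4294 -0.0505] 0.0284 2737 0.0967
t 1.65 at [ 0.4282 -0.053   0.2097] [ 1.7999e+02 -1.0000e-02 -1.1458e+02] open 79.8 F [-1.5 -0.9 -0.3] 
 move [-2.800e+00 -1.000e-01  1.397e+02] [ 0.   -0.   -0.06]
```

Request:
arm_command(steps=[{"translation": [-2, 0, 50], "rotation": [0, 0, 0], "claw": 80}, {"translation": [-2, 0, 95], "rotation": [0, 0, 0], "claw": 80}, {"translation": [-2, 0, 120], "rotation": [0, 0, 0], "claw": 80}, {"translation": [-2, 0, 140], "rotation": [0, 0, 0], "claw": 80}, {"translation": [-2, 0, 140], "rotation": [0, 0, 0], "claw": 80}])

```text
clock: 2.15
tool_pos: [0.4272, -0.0521, 0.0676]
orientation: [179.8, -0.2, -114.7]
force: [-0.2, 0.0, -0.6]
opening: 0.0801
gripper_force: 0.0
```

Request:
arm_command(steps=[{"translation": [0, 0, 0], "rotation": [0, 0, 0], "claw": 62}, {"translation": [0, 0, 0], "rotation": [0, 0, 0], "claw": 56}, {"translation": [0, 0, 0], "rotation": [0, 0, 0], "claw": 45}, {"translation": [0, 0, 0], "rotation": [0, 0, 0], "claw": 45}, {"translation": [0, 0, 0], "rotation": [0, 0, 0], "claw": 45}])

```text
clock: 2.65
tool_pos: [0.43, -0.0502, 0.0707]
orientation: [-179.9, 0.1, -114.5]
force: [-1.7, 0.1, 6.8]
opening: 0.0549
gripper_force: 30.0
```

Request:
arm_command(steps=[{"translation": [0, 0, -20], "rotation": [0, 0, 0], "claw": 45}, {"translation": [0, 0, -60], "rotation": [0, 0, 0], "claw": 45}, {"translation": [0, 0, -100], "rotation": [0, 0, 0], "claw": 45}, {"translation": [-10, -5, -130], "rotation": [0, 0, 0], "claw": 45}, {"translation": [-45, -22, -130], "rotation": [0, 0, 0], "claw": 45}])

```text
clock: 3.15
tool_pos: [0.469, -0.0188, 0.2049]
orientation: [-179.6, 0.3, -114.6]
force: [1.9, 0.5, -1.1]
opening: 0.0554
gripper_force: 30.0
```

```bash
python3 -c "
from h import *
go(*P0['B'],.2)"
```

```text
t 3.15 at [ 0.469  -0.0188  0.2049] [-179.65    0.31 -114.57] open 55.4 F [ 1.9  0.5 -1.1] 
 move [-86.  -38.9   5.6] [-0.07  0.06 -0.05]
```

Request:
arm_command(steps=[{"translation": [-35, -16, 0], "rotation": [0, 0, 0], "claw": 45}, {"translation": [-65, -30, 0], "rotation": [0, 0, 0], "claw": 45}, {"translation": [-86, -39, 0], "rotation": [0, 0, 0], "claw": 45}, {"translation": [-86, -39, 0], "rotation": [0, 0, 0], "claw": 45}, {"translation": [-86, -39, 0], "rotation": [0, 0, 0], "claw": 45}])

```text
clock: 3.65
tool_pos: [0.5388, 0.0437, 0.1991]
orientation: [179.9, -0.1, -114.5]
force: [0.3, 0.3, -2.0]
opening: 0.0551
gripper_force: 30.0
```

```bash
python3 - <<'E'
from h import *
go(*P0['B'],.2)
im,D=ctrl.snapshot('wrist'); save('w2',im)
E
```

```text
t 3.65 at [0.5388 0.0437 0.1991] [ 1.7993e+02 -5.0000e-02 -1.1449e+02] open 55.1 F [ 0.3  0.3 -2. ] 
 move [-0.1 -1.5 -0.9] [ 0.01 -0.01 -0.04]
```

View pics/w2.png

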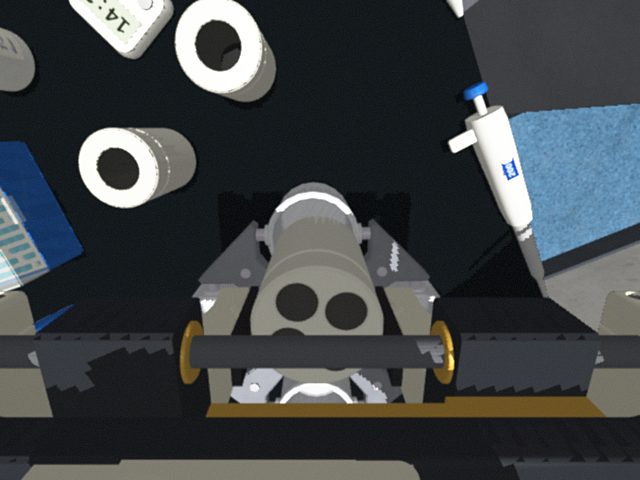

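Insert held square; bucket B's far rim is visible behind it, centred at u≈312 with the trunnions at 268 and 357, so the alignment is good. Lowering.

Request:
arm_command(steps=[{"translation": [0, -1, 25], "rotation": [0, 0, 0], "claw": 45}, {"translation": [0, -1, 40], "rotation": [0, 0, 0], "claw": 45}, {"translation": [0, -1, 50], "rotation": [0, 0, 0], "claw": 45}, {"translation": [0, -1, 60], "rotation": [0, 0, 0], "claw": 45}, {"translation": [0, -1, 60], "rotation": [0, 0, 0], "claw": 45}])

```text
clock: 4.2
tool_pos: [0.5397, 0.0428, 0.139]
orientation: [180.0, -0.0, -114.5]
force: [0.6, 0.4, -1.4]
opening: 0.0549
gripper_force: 30.0
```

```bash
python3 - <<'E'
from h import *
for i in range(3): go(*P0['B'],.094); im,D=ctrl.snapshot('top')
save('t2',cv2.resize(im[160:300,230:400],None,fx=4,fy=4))
E
```

```text
t 4.2 at [0.5397 0.0428 0.139 ] [ 1.7996e+02 -3.0000e-02 -1.1454e+02] open 54.9 F [ 0.6  0.4 -1.4] 
 move [-0.6 -0.3 45. ] [ 0.01 -0.01 -0.05]
t 4.25 at [0.54   0.0429 0.1397] [ 1.7999e+02 -2.0000e-02 -1.1453e+02] open 55.2 F [-0.3  0.2 -1.6] 
 move [-0.4 -0.  45.7] [ 0.   -0.   -0.05]
t 4.3 at [0.5403 0.043  0.1402] [-179.98    0.   -114.52] open 55.0 F [ 0.4 -0.6 -2. ] 
 move [-0.1  0.2 46.2] [-0.    0.   -0.04]
```

View pics/t2.png

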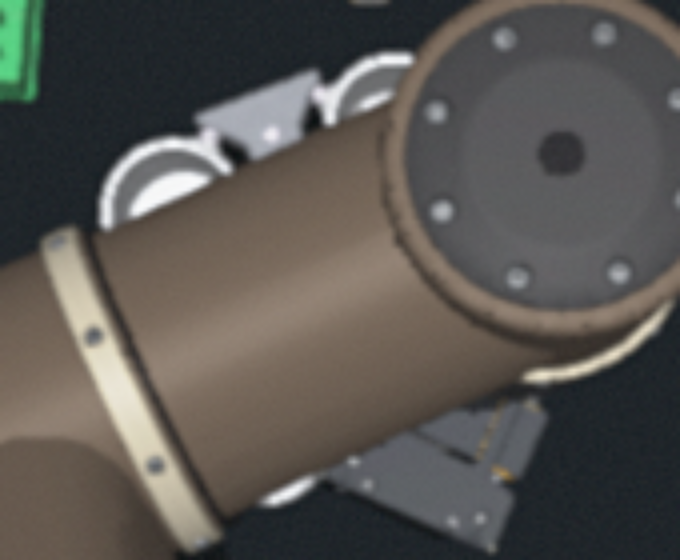

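The arm hides the fit in this view, but the force is low with the foot already below the rim. Continuing down.

Request:
arm_command(steps=[{"translation": [0, 0, 12], "rotation": [0, 0, 0], "claw": 45}, {"translation": [0, 0, 24], "rotation": [0, 0, 0], "claw": 45}, {"translation": [0, 0, 34], "rotation": [0, 0, 0], "claw": 45}, {"translation": [0, 0, 42], "rotation": [0, 0, 0], "claw": 45}, {"translation": [0, 0, 44], "rotation": [0, 0, 0], "claw": 45}])

```text
clock: 4.85
tool_pos: [0.5399, 0.043, 0.0945]
orientation: [179.9, -0.1, -114.5]
force: [-0.0, 0.3, -1.7]
opening: 0.0549
gripper_force: 30.0
```

Request:
arm_command(steps=[{"translation": [0, 0, 1], "rotation": [0, 0, 0], "claw": 45}, {"translation": [0, 0, 2], "rotation": [0, 0, 0], "claw": 45}, {"translation": [0, 0, 2], "rotation": [0, 0, 0], "claw": 45}])

```text
clock: 5.15
tool_pos: [0.54, 0.043, 0.0938]
orientation: [180.0, -0.0, -114.5]
force: [-0.9, -1.1, -1.6]
opening: 0.0554
gripper_force: 30.0
```

Request:
arm_command(steps=[{"translation": [0, 0, 1], "rotation": [0, 0, 0], "claw": 45}, {"translation": [0, 0, 1.5], "rotation": [0, 0, 0], "claw": 45}, {"translation": [0, 0, 1.5], "rotation": [0, 0, 0], "claw": 45}])

```text
clock: 5.45
tool_pos: [0.5407, 0.0434, 0.0928]
orientation: [-179.9, 0.1, -114.5]
force: [-0.1, 1.4, 1.9]
opening: 0.0548
gripper_force: 30.0
```

Contact felt at the expected height; letting go.

Request:
arm_command(steps=[{"translation": [0, 0, 0.5], "rotation": [0, 0, 0], "claw": 45}, {"translation": [0, 0, 0.5], "rotation": [0, 0, 0], "claw": 60}, {"translation": [0, 0, 0.5], "rotation": [0, 0, 0], "claw": 72}, {"translation": [0, 0, 0.5], "rotation": [0, 0, 0], "claw": 76}, {"translation": [0, 0, 0.5], "rotation": [0, 0, 0], "claw": 76}])

```text
clock: 5.95
tool_pos: [0.54, 0.0429, 0.0915]
orientation: [180.0, -0.0, -114.5]
force: [-0.2, 0.0, 0.1]
opening: 0.0747
gripper_force: 0.0
```

Request:
arm_command(steps=[{"translation": [0, 0, -15], "rotation": [0, 0, 0], "claw": 76}, {"translation": [0, 0, -50], "rotation": [0, 0, 0], "claw": 78}, {"translation": [0, 0, -100], "rotation": [0, 0, 0], "claw": 80}, {"translation": [0, 0, -117], "rotation": [0, 0, 0], "claw": 80}, {"translation": [0, 0, -117], "rotation": [0, 0, 0], "claw": 80}])

```text
clock: 6.45
tool_pos: [0.5419, 0.0436, 0.2122]
orientation: [-179.7, 0.2, -114.5]
force: [-0.4, -0.4, -0.5]
opening: 0.0802
gripper_force: 0.0
```

```bash
python3 - <<'E'
from h import *
topof(P0['B'],.11,.13); go(*P0['sb'],.21)
E
```

```text
top [0.5407 0.0431] 0.0284 3133 0.1187
t 6.5 at [0.5407 0.0433 0.21  ] [-1.7990e+02  1.2000e-01 -1.1453e+02] open 80.0 F [-1.2  0.7 -0.6] 
 move [131.2 -61.1  -0.2] [-0.02  0.02 -0.05]
```

fa is seated in B (top at 0.1187, expected 0.118). Next is sb.

Request:
arm_command(steps=[{"translation": [131, -61, 0], "rotation": [0, 0, 0], "claw": 80}, {"translation": [131, -61, 0], "rotation": [0, 0, 0], "claw": 80}, {"translation": [131, -61, 0], "rotation": [0, 0, 0], "claw": 80}, {"translation": [131, -61, 0], "rotation": [0, 0, 0], "claw": 80}, {"translation": [131, -61, 0], "rotation": [0, 0, 0], "claw": 80}])

```text
clock: 7.0
tool_pos: [0.5403, -0.1026, 0.2071]
orientation: [179.9, -0.1, -114.7]
force: [0.5, 1.4, 0.1]
opening: 0.0799
gripper_force: 0.0
```

```bash
python3 - <<'E'
from h import *
c=topof(P0['sb'],.088,.105); go(*c,.07)
E
```

```text
top [ 0.5422 -0.102 ] 0.0283 3012 0.0968
t 7.05 at [ 0.5406 -0.1017  0.2074] [ 1.7988e+02 -5.0000e-02 -1.1460e+02] open 80.1 F [ 0.5 -0.1 -0.6] 
 move [ -0.5  -1.9 137.4] [ 0.02 -0.01 -0.06]
```

Request:
arm_command(steps=[{"translation": [0, -1, 50], "rotation": [0, 0, 0], "claw": 80}, {"translation": [0, -1, 95], "rotation": [0, 0, 0], "claw": 80}, {"translation": [0, -1, 120], "rotation": [0, 0, 0], "claw": 80}, {"translation": [0, -1, 139], "rotation": [0, 0, 0], "claw": 80}, {"translation": [0, -1, 139], "rotation": [0, 0, 0], "claw": 80}])

```text
clock: 7.55
tool_pos: [0.54, -0.1007, 0.0666]
orientation: [179.7, -0.2, -114.4]
force: [-1.2, -0.4, -0.0]
opening: 0.0798
gripper_force: 0.0
```

Request:
arm_command(steps=[{"translation": [0, 0, 0], "rotation": [0, 0, 0], "claw": 62}, {"translation": [0, 0, 0], "rotation": [0, 0, 0], "claw": 56}, {"translation": [0, 0, 0], "rotation": [0, 0, 0], "claw": 45}, {"translation": [0, 0, 0], "rotation": [0, 0, 0], "claw": 45}, {"translation": [0, 0, 0], "rotation": [0, 0, 0], "claw": 45}])

```text
clock: 8.05
tool_pos: [0.5428, -0.1017, 0.0708]
orientation: [-179.9, 0.1, -114.5]
force: [-1.9, 2.2, 6.6]
opening: 0.0551
gripper_force: 30.0
```

Request:
arm_command(steps=[{"translation": [0, 0, -20], "rotation": [0, 0, 0], "claw": 45}, {"translation": [0, 0, -60], "rotation": [0, 0, 0], "claw": 45}, {"translation": [0, 0, -100], "rotation": [0, 0, 0], "claw": 45}, {"translation": [0, 0, -140], "rotation": [0, 0, 0], "claw": 45}, {"translation": [0, 0, -140], "rotation": [0, 0, 0], "claw": 45}])

```text
clock: 8.55
tool_pos: [0.5452, -0.1021, 0.216]
orientation: [-179.5, 0.2, -114.5]
force: [0.3, 0.3, -1.2]
opening: 0.0552
gripper_force: 30.0
```

```bash
python3 - <<'E'
from h import *
ctrl.snapshot('top')
go(*P0['C'],.21)
E
```

```text
t 8.6 at [ 0.5437 -0.1018  0.2129] [-179.7     0.18 -114.52] open 54.9 F [-0.  -0.  -1.9] 
 move [-214.1  148.3    2.8] [-0.06  0.04 -0.05]
```

Request:
arm_command(steps=[{"translation": [-35, 24, 0], "rotation": [0, 0, 0], "claw": 45}, {"translation": [-74, 51, 0], "rotation": [0, 0, 0], "claw": 45}, {"translation": [-113, 78, 0], "rotation": [0, 0, 0], "claw": 45}, {"translation": [-152, 105, 0], "rotation": [0, 0, 0], "claw": 45}, {"translation": [-185, 128, 0], "rotation": [0, 0, 0], "claw": 45}])

```text
clock: 9.1
tool_pos: [0.5011, 0.1213, 0.2086]
orientation: [179.9, -0.1, -114.5]
force: [0.4, -0.4, -1.2]
opening: 0.0557
gripper_force: 30.0
```

Request:
arm_command(steps=[{"translation": [-29, 20, 0], "rotation": [0, 0, 0], "claw": 45}, {"translation": [-29, 20, 0], "rotation": [0, 0, 0], "claw": 45}, {"translation": [-29, 20, 0], "rotation": [0, 0, 0], "claw": 45}, {"translation": [-29, 20, 0], "rotation": [0, 0, 0], "claw": 45}])

```text
clock: 9.5
tool_pos: [0.496, 0.1536, 0.209]
orientation: [180.0, -0.1, -114.5]
force: [-0.3, -0.2, -1.6]
opening: 0.0552
gripper_force: 30.0
```

```bash
python3 - <<'E'
from h import *
im,D=ctrl.snapshot('wrist'); save('w3',im)
topof(P0['B'],.11,.13)
go(*P0['C'],.2)
E
```

```text
top [0.5402 0.043 ] 0.0283 4358 0.1185
t 9.6 at [0.4963 0.1533 0.2094] [ 1.7998e+02 -4.0000e-02 -1.1460e+02] open 55.1 F [ 0.   0.4 -1.4] 
 move [-1.7 -0.8  9.4] [ 0.   -0.01 -0.06]
```

View pics/w3.png

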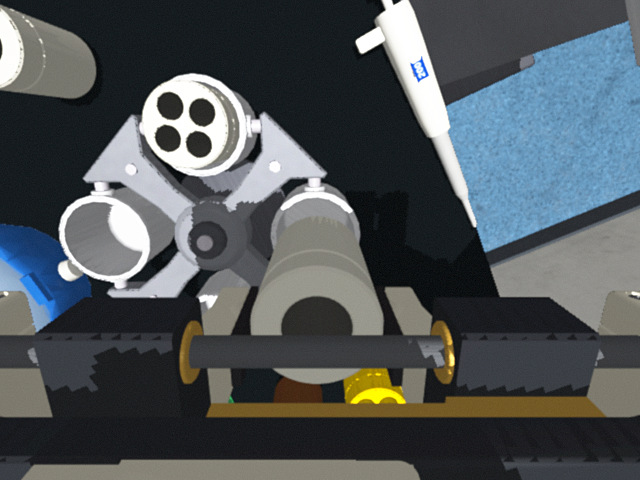

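The view shows fa seated in B at (190,125) and the rotor unmoved. The held single-bore lines up with bucket C (rim centre u≈316). Lowering.

Request:
arm_command(steps=[{"translation": [-1, -1, 25], "rotation": [0, 0, 0], "claw": 45}, {"translation": [-1, -1, 45], "rotation": [0, 0, 0], "claw": 45}, {"translation": [-1, -1, 58], "rotation": [0, 0, 0], "claw": 45}, {"translation": [-1, -1, 70], "rotation": [0, 0, 0], "claw": 45}, {"translation": [-1, -1, 70], "rotation": [0, 0, 0], "claw": 45}])

```text
clock: 10.1
tool_pos: [0.4971, 0.1537, 0.1383]
orientation: [179.9, -0.1, -114.6]
force: [-0.9, 0.3, -0.3]
opening: 0.0551
gripper_force: 30.0
```

Request:
arm_command(steps=[{"translation": [0, 0, 12], "rotation": [0, 0, 0], "claw": 45}, {"translation": [0, 0, 24], "rotation": [0, 0, 0], "claw": 45}, {"translation": [0, 0, 34], "rotation": [0, 0, 0], "claw": 45}, {"translation": [0, 0, 42], "rotation": [0, 0, 0], "claw": 45}, {"translation": [0, 0, 44], "rotation": [0, 0, 0], "claw": 45}])

```text
clock: 10.6
tool_pos: [0.4972, 0.1545, 0.0946]
orientation: [179.9, -0.1, -114.5]
force: [0.1, 0.5, -1.0]
opening: 0.055
gripper_force: 30.0
```

Request:
arm_command(steps=[{"translation": [0, 0, 1], "rotation": [0, 0, 0], "claw": 45}, {"translation": [0, 0, 2], "rotation": [0, 0, 0], "claw": 45}, {"translation": [0, 0, 2], "rotation": [0, 0, 0], "claw": 45}])

```text
clock: 10.9
tool_pos: [0.4979, 0.1549, 0.094]
orientation: [-180.0, 0.0, -114.5]
force: [0.7, -0.2, -0.3]
opening: 0.0551
gripper_force: 30.0
```

Request:
arm_command(steps=[{"translation": [0, 0, 1], "rotation": [0, 0, 0], "claw": 45}, {"translation": [0, 0, 1], "rotation": [0, 0, 0], "claw": 45}, {"translation": [0, 0, 1], "rotation": [0, 0, 0], "claw": 45}])

```text
clock: 11.2
tool_pos: [0.4978, 0.1548, 0.0929]
orientation: [-180.0, 0.0, -114.5]
force: [0.6, 0.9, -1.1]
opening: 0.0551
gripper_force: 30.0
```

Request:
arm_command(steps=[{"translation": [0, 0, 0.5], "rotation": [0, 0, 0], "claw": 45}, {"translation": [0, 0, 1], "rotation": [0, 0, 0], "claw": 45}, {"translation": [0, 0, 1], "rotation": [0, 0, 0], "claw": 45}])

```text
clock: 11.5
tool_pos: [0.4981, 0.155, 0.0928]
orientation: [-180.0, 0.0, -114.5]
force: [-3.1, -1.2, 8.9]
opening: 0.0552
gripper_force: 30.0
```

Seated at +8.9 N. Releasing, backing off and going on to sa.

Request:
arm_command(steps=[{"translation": [0, 0, -0.3], "rotation": [0, 0, 0], "claw": 50}, {"translation": [0, 0, -0.3], "rotation": [0, 0, 0], "claw": 60}, {"translation": [0, 0, -0.3], "rotation": [0, 0, 0], "claw": 72}, {"translation": [0, 0, -0.3], "rotation": [0, 0, 0], "claw": 76}, {"translation": [0, 0, -0.3], "rotation": [0, 0, 0], "claw": 76}])

```text
clock: 12.0
tool_pos: [0.4977, 0.1548, 0.0919]
orientation: [180.0, -0.0, -114.5]
force: [1.0, -0.0, -0.1]
opening: 0.0744
gripper_force: 0.0
```

Request:
arm_command(steps=[{"translation": [0, 0, -15], "rotation": [0, 0, 0], "claw": 76}, {"translation": [0, 0, -50], "rotation": [0, 0, 0], "claw": 78}, {"translation": [0, 0, -100], "rotation": [0, 0, 0], "claw": 80}, {"translation": [0, 0, -117], "rotation": [0, 0, 0], "claw": 80}, {"translation": [0, 0, -117], "rotation": [0, 0, 0], "claw": 80}])

```text
clock: 12.5
tool_pos: [0.4993, 0.1557, 0.2124]
orientation: [-179.8, 0.3, -114.5]
force: [-0.6, -0.4, 0.6]
opening: 0.0801
gripper_force: 0.0
```

```bash
python3 - <<'E'
from h import *
topof(P0['C'],.11,.13); go(*P0['sa'],.21)
E
```

```text
top [0.4972 0.1544] 0.0283 3406 0.1188
t 12.55 at [0.4982 0.1552 0.2103] [-1.7993e+02  1.5000e-01 -1.1452e+02] open 79.8 F [ 0.3  0.  -1. ] 
 move [ 1.376e+02 -2.237e+02  2.000e-01] [-0.01  0.03 -0.04]
```

Request:
arm_command(steps=[{"translation": [138, -224, 0], "rotation": [0, 0, 0], "claw": 80}, {"translation": [138, -224, 0], "rotation": [0, 0, 0], "claw": 80}, {"translation": [138, -224, 0], "rotation": [0, 0, 0], "claw": 80}, {"translation": [138, -224, 0], "rotation": [0, 0, 0], "claw": 80}, {"translation": [138, -224, 0], "rotation": [0, 0, 0], "claw": 80}])

```text
clock: 13.05
tool_pos: [0.6371, -0.0547, 0.2071]
orientation: [179.9, -0.1, -114.5]
force: [0.2, 1.9, 0.3]
opening: 0.0797
gripper_force: 0.0
```

```bash
python3 - <<'E'
from h import *
c=topof(P0['sa'],.088,.105); go(*c,.2)
E
```

```text
top [ 0.6452 -0.0626] 0.0284 3045 0.0968
t 13.1 at [ 0.64   -0.0602  0.2062] [ 179.91   -0.2  -114.66] open 80.1 F [ 7.3 -2.2  4. ] 
 move [-0.  -5.8  6.2] [ 0.02 -0.04 -0.07]
```

Request:
arm_command(steps=[{"translation": [0, -6, 0], "rotation": [0, 0, 0], "claw": 80}, {"translation": [0, -6, 0], "rotation": [0, 0, 0], "claw": 80}, {"translation": [0, -6, 0], "rotation": [0, 0, 0], "claw": 80}])

```text
clock: 13.4
tool_pos: [0.6417, -0.0544, 0.2083]
orientation: [179.9, -0.0, -114.5]
force: [0.5, -0.4, 0.0]
opening: 0.0798
gripper_force: 0.0
```

```bash
python3 - <<'E'
from h import *
c=topof(P0['sa'],.088,.105); go(*c,.07)
E
```

```text
top [ 0.6453 -0.0627] 0.0283 3037 0.0968
t 13.45 at [ 0.6418 -0.0542  0.2087] [ 1.7996e+02 -1.0000e-02 -1.1444e+02] open 79.8 F [-0.4  0.8 -0.3] 
 move [  6.3  -6.9 138.7] [ 0.01 -0.   -0.03]
```

Request:
arm_command(steps=[{"translation": [6.5, -6.5, 40], "rotation": [0, 0, 0], "claw": 80}, {"translation": [6.5, -6.5, 80], "rotation": [0, 0, 0], "claw": 80}, {"translation": [6.5, -6.5, 115], "rotation": [0, 0, 0], "claw": 80}, {"translation": [6.5, -6.5, 139], "rotation": [0, 0, 0], "claw": 80}, {"translation": [6.5, -6.5, 139], "rotation": [0, 0, 0], "claw": 80}])

```text
clock: 13.95
tool_pos: [0.6427, -0.0628, 0.0668]
orientation: [179.7, -0.2, -114.4]
force: [-1.1, 0.8, 0.5]
opening: 0.0803
gripper_force: 0.0
```

Request:
arm_command(steps=[{"translation": [0, 0, 0], "rotation": [0, 0, 0], "claw": 62}, {"translation": [0, 0, 0], "rotation": [0, 0, 0], "claw": 56}, {"translation": [0, 0, 0], "rotation": [0, 0, 0], "claw": 45}, {"translation": [0, 0, 0], "rotation": [0, 0, 0], "claw": 45}, {"translation": [0, 0, 0], "rotation": [0, 0, 0], "claw": 45}])

```text
clock: 14.45
tool_pos: [0.6463, -0.0638, 0.0716]
orientation: [-179.9, 0.1, -114.5]
force: [-1.4, 0.8, 7.1]
opening: 0.0556
gripper_force: 30.0
```

Request:
arm_command(steps=[{"translation": [0, 0, -20], "rotation": [0, 0, 0], "claw": 45}, {"translation": [0, 0, -60], "rotation": [0, 0, 0], "claw": 45}, {"translation": [0, 0, -100], "rotation": [0, 0, 0], "claw": 45}, {"translation": [0, 0, -140], "rotation": [0, 0, 0], "claw": 45}, {"translation": [0, 0, -140], "rotation": [0, 0, 0], "claw": 45}])

```text
clock: 14.95
tool_pos: [0.6487, -0.0642, 0.2173]
orientation: [-179.4, 0.3, -114.5]
force: [0.8, 0.3, -0.8]
opening: 0.0552
gripper_force: 30.0
```

```bash
python3 - <<'E'
from h import *
ctrl.snapshot('top')
go(*P0['A'],.21)
E
```

```text
t 15.0 at [ 0.6472 -0.0639  0.2139] [-179.68    0.2  -114.52] open 55.0 F [-0.4 -0.7 -2.1] 
 move [-137.8   57.4    4. ] [-0.06  0.04 -0.04]
```

Request:
arm_command(steps=[{"translation": [-35, 15, 0], "rotation": [0, 0, 0], "claw": 45}, {"translation": [-75, 31, 0], "rotation": [0, 0, 0], "claw": 45}, {"translation": [-110, 46, 0], "rotation": [0, 0, 0], "claw": 45}, {"translation": [-137, 57, 0], "rotation": [0, 0, 0], "claw": 45}, {"translation": [-137, 57, 0], "rotation": [0, 0, 0], "claw": 45}])

```text
clock: 15.5
tool_pos: [0.65, 0.0876, 0.2084]
orientation: [179.9, -0.0, -114.4]
force: [0.6, 0.4, -1.7]
opening: 0.0549
gripper_force: 30.0
```

```bash
python3 - <<'E'
from h import *
im,D=ctrl.snapshot('wrist'); save('w4',im)
topof(P0['B'],.11,.13)
go(*P0['A'],.2)
E
```

```text
top [0.5401 0.0427] 0.0285 4386 0.1187
t 15.6 at [0.6499 0.085  0.2087] [ 1.7990e+02 -8.0000e-02 -1.1445e+02] open 54.9 F [ 0.2 -0.9 -1.2] 
 move [-1.3 -2.   8.7] [ 0.02 -0.02 -0.03]
```

View pics/w4.png

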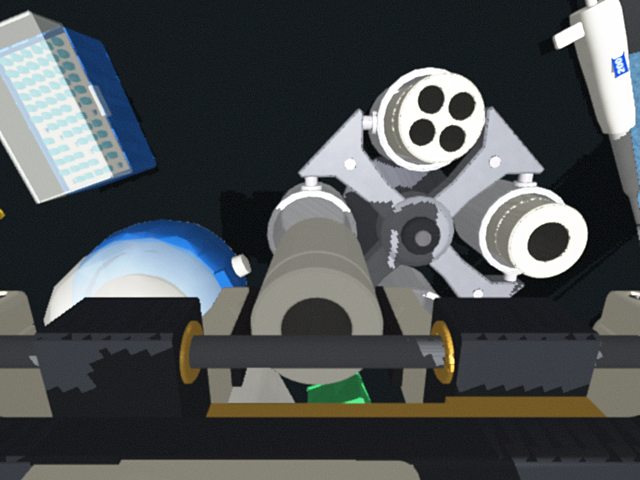

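The view shows both seated inserts, with the held single-bore over bucket A (rim at u≈314). The dome at left could be near the gripper body, so I check the clearance.

```bash
python3 - <<'E'
from h import *
d=np.load('top0.npz'); P=pts(cam('top'),d['D'])
y=np.array([-.911,.411]);x=np.array([-.411,-.911])
for k in 'AD':
    q=P.reshape(-1,3); r=q[:,:2]-np.array(P0[k]); a,b=r@x,r@y
    for n,hx,hy in(('body',.05,.11),('finger',.02,.07),('cam',.12,.06)):
        m=(abs(a)<hx)&(abs(b)<hy)
        if n=='cam': m&=a>0
        print(k,n,q[m][:,2].max().round(3))
m=(abs(q[:,0]-.81)<.1)&(abs(q[:,1]-.1)<.09);print('dome',q[m][:,2].max())
E
```

```text
A body 0.128
A finger 0.091
A cam 0.098
D body 0.091
D finger 0.091
D cam 0.104
dome 0.1400932858891577
```

Request:
arm_command(steps=[{"translation": [-1, -2, 25], "rotation": [0, 0, 0], "claw": 45}, {"translation": [-1, -2, 45], "rotation": [0, 0, 0], "claw": 45}, {"translation": [-1, -2, 58], "rotation": [0, 0, 0], "claw": 45}, {"translation": [-1, -2, 70], "rotation": [0, 0, 0], "claw": 45}, {"translation": [-1, -2, 70], "rotation": [0, 0, 0], "claw": 45}])

```text
clock: 16.1
tool_pos: [0.6522, 0.0838, 0.1383]
orientation: [179.9, -0.1, -114.6]
force: [0.5, 0.2, -1.2]
opening: 0.0553
gripper_force: 29.9
```

Clear: the body stays at 0.158 or higher and the dome tops out at 0.14.

Request:
arm_command(steps=[{"translation": [0, 0, 12], "rotation": [0, 0, 0], "claw": 45}, {"translation": [0, 0, 24], "rotation": [0, 0, 0], "claw": 45}, {"translation": [0, 0, 34], "rotation": [0, 0, 0], "claw": 45}, {"translation": [0, 0, 42], "rotation": [0, 0, 0], "claw": 45}, {"translation": [0, 0, 44], "rotation": [0, 0, 0], "claw": 45}])

```text
clock: 16.6
tool_pos: [0.6523, 0.0844, 0.0947]
orientation: [179.9, -0.1, -114.5]
force: [0.5, 1.5, -1.0]
opening: 0.0555
gripper_force: 30.0
```

Request:
arm_command(steps=[{"translation": [0, 0, 1], "rotation": [0, 0, 0], "claw": 45}, {"translation": [0, 0, 2], "rotation": [0, 0, 0], "claw": 45}, {"translation": [0, 0, 2], "rotation": [0, 0, 0], "claw": 45}])

```text
clock: 16.9
tool_pos: [0.653, 0.0845, 0.0943]
orientation: [-180.0, 0.0, -114.5]
force: [-0.1, 0.8, -1.2]
opening: 0.0551
gripper_force: 30.0
```

Request:
arm_command(steps=[{"translation": [0, 0, 0.7], "rotation": [0, 0, 0], "claw": 45}, {"translation": [0, 0, 1.3], "rotation": [0, 0, 0], "claw": 45}, {"translation": [0, 0, 1.3], "rotation": [0, 0, 0], "claw": 45}])

```text
clock: 17.2
tool_pos: [0.6531, 0.0845, 0.0934]
orientation: [-180.0, 0.0, -114.5]
force: [-0.9, 0.1, 3.0]
opening: 0.055
gripper_force: 30.0
```

Request:
arm_command(steps=[{"translation": [0, 0, 0.3], "rotation": [0, 0, 0], "claw": 50}, {"translation": [0, 0, 0.3], "rotation": [0, 0, 0], "claw": 60}, {"translation": [0, 0, 0.3], "rotation": [0, 0, 0], "claw": 72}, {"translation": [0, 0, 0.3], "rotation": [0, 0, 0], "claw": 76}, {"translation": [0, 0, 0.3], "rotation": [0, 0, 0], "claw": 76}])

```text
clock: 17.7
tool_pos: [0.6528, 0.0844, 0.0922]
orientation: [180.0, -0.0, -114.5]
force: [0.4, -0.1, 0.1]
opening: 0.0745
gripper_force: 0.0
```

Request:
arm_command(steps=[{"translation": [0, 0, -15], "rotation": [0, 0, 0], "claw": 76}, {"translation": [0, 0, -50], "rotation": [0, 0, 0], "claw": 78}, {"translation": [0, 0, -100], "rotation": [0, 0, 0], "claw": 80}, {"translation": [0, 0, -117], "rotation": [0, 0, 0], "claw": 80}, {"translation": [0, 0, -117], "rotation": [0, 0, 0], "claw": 80}])

```text
clock: 18.2
tool_pos: [0.6549, 0.0849, 0.215]
orientation: [-179.7, 0.3, -114.5]
force: [-0.2, -0.5, -0.3]
opening: 0.0801
gripper_force: 0.0
```

```bash
python3 - <<'E'
from h import *
topof(P0['A'],.11,.13); go(*P0['fb'],.21)
E
```

```text
top [0.6529 0.0848] 0.0283 3332 0.1188
t 18.25 at [0.6537 0.0848 0.2125] [-179.83    0.18 -114.51] open 79.9 F [ 0.2  0.2 -1.7] 
 move [-140.1  341.7    1.9] [-0.03  0.04 -0.04]
```

Request:
arm_command(steps=[{"translation": [-89, 217, 0], "rotation": [0, 0, 0], "claw": 80}, {"translation": [-89, 217, 0], "rotation": [0, 0, 0], "claw": 80}, {"translation": [-89, 217, 0], "rotation": [0, 0, 0], "claw": 80}, {"translation": [-89, 217, 0], "rotation": [0, 0, 0], "claw": 80}, {"translation": [-89, 217, 0], "rotation": [0, 0, 0], "claw": 80}])

```text
clock: 18.75
tool_pos: [0.4899, 0.2567, 0.209]
orientation: [180.0, -0.1, -114.5]
force: [0.8, 0.4, 0.1]
opening: 0.0801
gripper_force: 0.0
```

Request:
arm_command(steps=[{"translation": [-51, 125, 0], "rotation": [0, 0, 0], "claw": 80}, {"translation": [-51, 125, 0], "rotation": [0, 0, 0], "claw": 80}, {"translation": [-51, 125, 0], "rotation": [0, 0, 0], "claw": 80}, {"translation": [-51, 125, 0], "rotation": [0, 0, 0], "claw": 80}, {"translation": [-51, 125, 0], "rotation": [0, 0, 0], "claw": 80}])

```text
clock: 19.25
tool_pos: [0.3989, 0.3539, 0.209]
orientation: [180.0, -0.1, -114.4]
force: [1.0, -0.5, 0.1]
opening: 0.0802
gripper_force: 0.0
```

```bash
python3 - <<'E'
from h import *
c=topof(P0['fb'],.088,.105); go(*c,.07)
E
```

```text
top [0.4003 0.3545] 0.0283 2743 0.0967
t 19.3 at [0.3995 0.3534 0.209 ] [ 1.7999e+02 -7.0000e-02 -1.1448e+02] open 80.0 F [ 0.6 -0.1  0.4] 
 move [ -1.4  -0.3 139. ] [ 0.   -0.01 -0.04]
```

Request:
arm_command(steps=[{"translation": [-1, 0, 40], "rotation": [0, 0, 0], "claw": 80}, {"translation": [-1, 0, 80], "rotation": [0, 0, 0], "claw": 80}, {"translation": [-1, 0, 115], "rotation": [0, 0, 0], "claw": 80}, {"translation": [-1, 0, 139], "rotation": [0, 0, 0], "claw": 80}, {"translation": [-1, 0, 139], "rotation": [0, 0, 0], "claw": 80}])

```text
clock: 19.8
tool_pos: [0.3996, 0.3513, 0.067]
orientation: [179.9, -0.4, -114.7]
force: [-0.0, 0.1, -0.3]
opening: 0.0797
gripper_force: 0.0
```

Request:
arm_command(steps=[{"translation": [0, 0, 0], "rotation": [0, 0, 0], "claw": 62}, {"translation": [0, 0, 0], "rotation": [0, 0, 0], "claw": 56}, {"translation": [0, 0, 0], "rotation": [0, 0, 0], "claw": 45}, {"translation": [0, 0, 0], "rotation": [0, 0, 0], "claw": 45}, {"translation": [0, 0, 0], "rotation": [0, 0, 0], "claw": 45}])

```text
clock: 20.3
tool_pos: [0.4008, 0.3554, 0.0718]
orientation: [-180.0, 0.1, -114.5]
force: [-0.4, -0.5, 6.5]
opening: 0.0555
gripper_force: 30.0
```

Request:
arm_command(steps=[{"translation": [0, 0, -20], "rotation": [0, 0, 0], "claw": 45}, {"translation": [0, 0, -60], "rotation": [0, 0, 0], "claw": 45}, {"translation": [0, 0, -100], "rotation": [0, 0, 0], "claw": 45}, {"translation": [0, 0, -140], "rotation": [0, 0, 0], "claw": 45}, {"translation": [0, 0, -140], "rotation": [0, 0, 0], "claw": 45}])

```text
clock: 20.8
tool_pos: [0.402, 0.357, 0.2166]
orientation: [-179.9, 0.6, -114.5]
force: [0.1, 1.1, -1.9]
opening: 0.0551
gripper_force: 30.0
```

```bash
python3 - <<'E'
from h import *
ctrl.snapshot('top')
go(*P0['D'],.21)
E
```

```text
t 20.85 at [0.4009 0.356  0.2136] [-179.97    0.35 -114.5 ] open 55.5 F [-0.3 -0.7 -1.6] 
 move [  57.7 -256.3    3.3] [-0.01  0.07 -0.04]
```

Request:
arm_command(steps=[{"translation": [8, -35, 0], "rotation": [0, 0, 0], "claw": 45}, {"translation": [18, -80, 0], "rotation": [0, 0, 0], "claw": 45}, {"translation": [28, -125, 0], "rotation": [0, 0, 0], "claw": 45}, {"translation": [38, -168, 0], "rotation": [0, 0, 0], "claw": 45}, {"translation": [47, -210, 0], "rotation": [0, 0, 0], "claw": 45}])

```text
clock: 21.35
tool_pos: [0.5722, 0.2232, 0.209]
orientation: [179.9, -0.1, -114.5]
force: [1.2, 0.8, 0.1]
opening: 0.0555
gripper_force: 30.0
```

Request:
arm_command(steps=[{"translation": [8, -35, 0], "rotation": [0, 0, 0], "claw": 45}, {"translation": [10.5, -46, 0], "rotation": [0, 0, 0], "claw": 45}, {"translation": [10.5, -46, 0], "rotation": [0, 0, 0], "claw": 45}, {"translation": [10.5, -46, 0], "rotation": [0, 0, 0], "claw": 45}])

```text
clock: 21.75
tool_pos: [0.6084, 0.1961, 0.2093]
orientation: [179.9, -0.1, -114.5]
force: [0.4, 0.3, -1.1]
opening: 0.0556
gripper_force: 30.0
```

```bash
python3 - <<'E'
from h import *
im,D=ctrl.snapshot('wrist'); save('w5',im)
topof(P0['C'],.11,.13);topof(P0['A'],.11,.13)
go(*P0['D'],.2)
E
```

```text
top [0.4977 0.1556] 0.0285 4655 0.1188
top [0.6531 0.0849] 0.0284 4663 0.1187
t 21.9 at [0.6084 0.197  0.2105] [ 179.99    0.   -114.44] open 55.2 F [-0.4  0.2 -1.4] 
 move [-1.  -1.6 10.5] [ 0.    0.   -0.03]
```

View pics/w5.png

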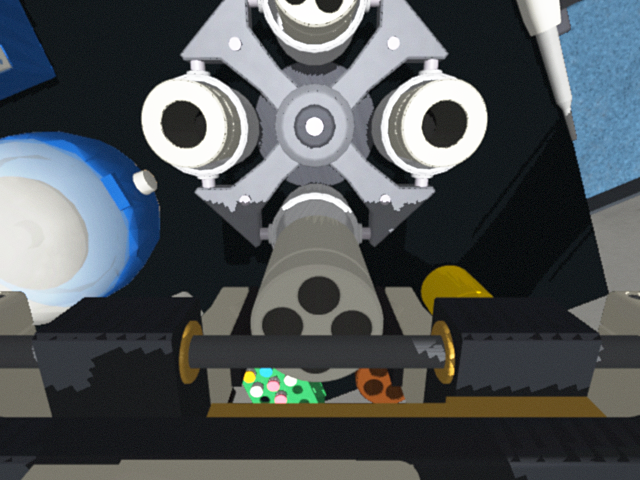

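The two singles face each other, at (185,122) and (443,122), with fa opposite at the top. fb is aligned over D at u≈315. Lowering.

Request:
arm_command(steps=[{"translation": [-1, -1.5, 25], "rotation": [0, 0, 0], "claw": 45}, {"translation": [-1, -1.5, 45], "rotation": [0, 0, 0], "claw": 45}, {"translation": [-1, -1.5, 58], "rotation": [0, 0, 0], "claw": 45}, {"translation": [-1, -1.5, 70], "rotation": [0, 0, 0], "claw": 45}, {"translation": [-1, -1.5, 70], "rotation": [0, 0, 0], "claw": 45}])

```text
clock: 22.4
tool_pos: [0.6102, 0.1967, 0.1391]
orientation: [179.9, -0.1, -114.5]
force: [-0.7, 1.5, -1.8]
opening: 0.0559
gripper_force: 30.0
```

Request:
arm_command(steps=[{"translation": [0, 0, 12], "rotation": [0, 0, 0], "claw": 45}, {"translation": [0, 0, 24], "rotation": [0, 0, 0], "claw": 45}, {"translation": [0, 0, 34], "rotation": [0, 0, 0], "claw": 45}, {"translation": [0, 0, 42], "rotation": [0, 0, 0], "claw": 45}, {"translation": [0, 0, 44], "rotation": [0, 0, 0], "claw": 45}])

```text
clock: 22.9
tool_pos: [0.611, 0.1966, 0.0955]
orientation: [180.0, -0.0, -114.5]
force: [-1.4, 4.0, 0.9]
opening: 0.0555
gripper_force: 30.0
```

Request:
arm_command(steps=[{"translation": [0, 0, 1], "rotation": [0, 0, 0], "claw": 45}, {"translation": [0, 0, 2], "rotation": [0, 0, 0], "claw": 45}, {"translation": [0, 0, 2], "rotation": [0, 0, 0], "claw": 45}])

```text
clock: 23.2
tool_pos: [0.6113, 0.1965, 0.0948]
orientation: [-180.0, 0.0, -114.5]
force: [-0.1, 3.0, -0.6]
opening: 0.0557
gripper_force: 30.0
```

A small radial side force shows, so I ease 1 mm outward while going down.

Request:
arm_command(steps=[{"translation": [-1, 0, 0], "rotation": [0, 0, 0], "claw": 45}, {"translation": [-1, 0, 1], "rotation": [0, 0, 0], "claw": 45}, {"translation": [-1, 0, 1.3], "rotation": [0, 0, 0], "claw": 45}, {"translation": [-1, 0, 1.3], "rotation": [0, 0, 0], "claw": 45}])

```text
clock: 23.6
tool_pos: [0.6117, 0.1974, 0.0938]
orientation: [-180.0, 0.0, -114.5]
force: [-0.9, 1.3, 4.3]
opening: 0.0556
gripper_force: 30.0
```

Request:
arm_command(steps=[{"translation": [0, 0, 0.3], "rotation": [0, 0, 0], "claw": 50}, {"translation": [0, 0, 0.3], "rotation": [0, 0, 0], "claw": 60}, {"translation": [0, 0, 0.3], "rotation": [0, 0, 0], "claw": 72}, {"translation": [0, 0, 0.3], "rotation": [0, 0, 0], "claw": 76}, {"translation": [0, 0, 0.3], "rotation": [0, 0, 0], "claw": 76}])

```text
clock: 24.1
tool_pos: [0.6112, 0.197, 0.0925]
orientation: [180.0, -0.0, -114.5]
force: [0.2, -0.3, 0.7]
opening: 0.0749
gripper_force: 0.0
```

Request:
arm_command(steps=[{"translation": [0, 0, -15], "rotation": [0, 0, 0], "claw": 76}, {"translation": [0, 0, -50], "rotation": [0, 0, 0], "claw": 78}, {"translation": [0, 0, -100], "rotation": [0, 0, 0], "claw": 80}, {"translation": [0, 0, -130], "rotation": [0, 0, 0], "claw": 80}, {"translation": [0, 0, -130], "rotation": [0, 0, 0], "claw": 80}])

```text
clock: 24.6
tool_pos: [0.6138, 0.1981, 0.2286]
orientation: [-179.7, 0.4, -114.5]
force: [0.8, 0.2, -0.6]
opening: 0.0798
gripper_force: 0.0
```

```bash
python3 - <<'E'
from h import *
o=ctrl.get_obs(); im,D=ctrl.snapshot('wrist'); C=cam('wrist',o)
topof(P0['D'],.11,.13,name='w6'); go(*P0['D'],.22)
E
```

```text
top [0.6115 0.1966] 0.0283 2865 0.1187
t 24.7 at [0.6115 0.1974 0.2235] [-1.7998e+02  8.0000e-02 -1.1453e+02] open 80.0 F [-0.1 -0.4 -0.3] 
 move [0.7 1.1 3.5] [-0.    0.02 -0.05]
```

View pics/w6.png

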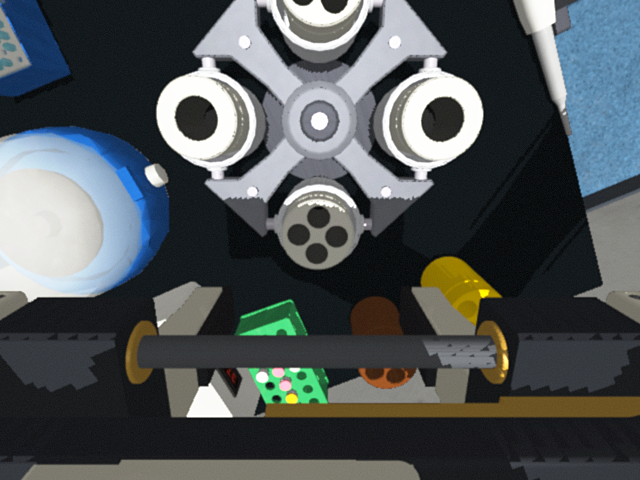

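All four are seated: the singles at (193,117) and (440,117), the four-bores at top and at (317,237), with every measured top at about 0.1187. The gripper is clear, so I'm handing in.

Request:
arm_command(steps=[{"translation": [0, 0, -10], "rotation": [0, 0, 0], "claw": 80}, {"translation": [0, 0, -10], "rotation": [0, 0, 0], "claw": 80}, {"translation": [0, 0, -10], "rotation": [0, 0, 0], "claw": 80}, {"translation": [0, 0, -10], "rotation": [0, 0, 0], "claw": 80}, {"translation": [0, 0, -10], "rotation": [0, 0, 0], "claw": 80}])

```text
clock: 25.2
tool_pos: [0.6113, 0.1972, 0.2323]
orientation: [180.0, -0.0, -114.5]
force: [-0.2, 0.2, 0.2]
opening: 0.0803
gripper_force: 0.0
```

```bash
python3 -c "
from plant import ctrl
print(ctrl.close_job())"
```

```text
the job is handed in; nothing more can be done
None
```

The job is handed in at 25.2 s: all four inserts measured fully seated, singles facing each other and four-bores facing each other, with the seven-bore and the look-alikes not touched; no verdict came back.

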